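# Load the brush washer

### The job

Snap the flat brush's handle down into both spring clips of the washer's carriage, bristles pointing towards the hood, then push the carriage along its rail until it is fully home against the stop under the hood, with the brush still in its clips. Leave the other things on the bench alone.

Things in the scene. Friction and masses are not known exactly. Their poses are not given: they have to be found in the camera images.
- washer: Brush washer fixed on the bench: aluminium base plate 560 x 106 mm, its top 8 mm above the bench, with a steel guide rail 20 mm wide, 16 mm high along its middle. Origin on the bench under the rail's centre line; +x along the rail towards the hood (push direction), z up. Hood at x = 85 to 285 mm: 152 mm wide, 119 mm high, clear plastic with a steel back, open towards the carriage.
- home (a point): Fixed point of the washer where point seat arrives when the carriage is fully home, its deck's front edge against the rubber stop under the hood; 64 mm above the bench, over the rail's centre line, 60 mm along +x from washer. Axes as the washer.
- seat (a point): Point on the carriage, midway between its two clips: the middle of the handle lies here when seated. x forward to the hood, z up. 64 mm above the bench, 30 mm above the carriage's steel deck (160 mm along x, 100 mm wide, centred here). Between the clips 56 mm of handle stay free for fingers. Pressing the handle into both clips takes about 10 to 20 N in all; white pads stop it at this height.
- clip_front (a point): Axis of the front clip, 35 mm ahead of seat: a pair of upright steel spring leaves, 14 mm long (along x), with a bead over each side of the seated handle and a flared mouth about 40 mm wide; tops 27 mm above this point.
- clip_rear (a point): Axis of the rear clip, 35 mm behind seat: like the front one.
- push_face (a point): Middle of the rear face of the carriage's steel push plate, 160 mm wide, 8 mm thick, reaching from 26 to 70 mm above the bench; this point is 48 mm above the bench, 88 mm behind seat. Axes as seat: push towards +x. Pushed within 15 mm of the middle it runs at 3 to 8 N; 25 mm or more off, it skews and jams. Pushing at the middle frees it.
- cheeks (a point): Middle of the two short cheeks (30 mm long) under the carriage, 60 mm behind seat, which straddle the rail with 1.25 mm play a side. The carriage (about 0.7 kg) lies loose on two skids on the base plate; only these cheeks guide it.
- brush_mid (a point): Middle of the brush's round wooden handle (22 mm diameter, 130 mm long), on its axis, 11 mm above the bench as it lies flat. +x along the handle to the bristles. The flat steel ferrule (50 mm wide, 22 mm thick) begins 65 mm from here and the black bristles end at 145 mm. About 0.14 kg.
- brush_tip (a point): Centre of the end of the bristles, 145 mm from the middle of the handle along +x.
- tin: Bystander: closed paint tin, 90 mm diameter, 110 mm high; origin at the centre of its underside.
- scraper: Bystander: filling knife lying flat, about 250 mm long.
- jar: Bystander: small closed jar, 64 mm diameter, 80 mm high; origin at the centre of its underside.
Mind the look-alikes: they are no part of the job. Of the things shaped like the part that bears seat, the bare steel one is meant. Leave any blue look-alike of the part that bears brush_mid alone.

How it is judged:
By the outcome, as a careful person would: the job done as asked, in the order asked, and still so for the second after the job is handed in, with the robot touching nothing.
It also fails if it takes over 61 s, if anything falls off the work surface, if the arm or the gripper's body presses on something with over 40 N, if the wrist force passes 120 N, or if a joint passes its speed limit or range.

### The arm

A 7-joint arm with a two-finger parallel gripper is mounted at the origin on the work surface. World frame = base frame: x ahead of the robot, y to its left, z up, the work surface at z = 0. Lengths are in m, angles in rad, forces in N, time in s.
With the tool pointing down it reaches from about 0.425 to 0.825 m from the base axis. Payload 3.6 kg.
Tool frame: the origin (TCP) lies at the very end of the fingers, on their centre line; the grasp point (between the pads) lies 19 mm behind it; z points along the fingers, y is the direction in which the jaws open and shut (so a half turn about z gives the same grasp; the last joint's range is limited). The gripper opens to 85 mm and grips with 20 to 120 N. Pads are 22 mm wide; open, the fingers measure 114 mm over their backs; the gripper's body (76 mm by 85 mm) begins 54 mm behind the grasp point. The pads swing forward as they close: fully open they stand 13 mm farther back than shut.
Start: joints at [1.288, 0.615, -0.013, 1.423, 0.008, 1.103, -0.04], TCP at [0.165, -0.629, 0.231] pointing down, gripper open.
Joint ranges: [-3.12, 3.12], [-0.3, 2.06], [-1.34, 1.32], [0.26, 2.42], [-1.36, 4.5], [0.01, 1.98], [-2.84, 2.84]. Speed limits (rad/s): [2.79, 2.79, 3.14, 3.14, 3.14, 3.14, 3.14].

### API

Orientations are given as a rotation vector (axis times angle).
In Python, from cell import bot, optics gives the robot as it stands.
- The arm moves only by the shell command python3 -m jog 'ROWS' [FORCE]. ROWS is JSON, a list that holds one entry, the list of rows, each a list of 7 numbers: the shift along the tool's x, y, z each as a share of 0.05 m, from -1 to 1, then the turn, a rotation vector about the tool's x, y, z each as a share of 2 rad, from -1 to 1, then the finger opening in mm, from 0 to 85.4. A call has 1 to 20 rows; each row shifts and turns the pose as measured when the row begins, along the tool's axes as they then stand; what a row does not reach is not made up. A row lasts 1/8 s, in which the tool goes at most 62.5 mm and 10.7 degrees, less where a joint would pass 70% of its speed; a pose out of reach is approached as far as the arm can. A call with a number of a shift or a turn outside -1 to 1 is refused whole. A call with a gripper value outside its range is refused whole. The fingers move at their own pace and stop on an object; FORCE is the grip in N (left out, the last holds). Time passes only in rows, so rows that do not move let the fingers close. It gives the time, the measured TCP pose, the force and the opening at its end, in the units of the state.
- bot.state(): the state, without advancing time (a new reading comes with each control period).
- optics.capture(name): name is "scene" or "top" or "wrist"; returns the picture (400x640x3 uint8, red, green, blue); there is no depth.
- optics.get_calibration(name): a dict with "fx", "fy", "cx", "cy" (pixels), "cam_to_world" (4x4, takes a point from camera to world coordinates). Camera axes: x right, y down, z forward; pixel columns grow to the right and rows downward; lengths in m; the calibration is good to about 2 mm. A picture is of the moment at which its call begins: read the wrist's pose just before it. get_calibration takes no time and is no camera call; for the wrist camera it gives the pose at the moment of the call.
- bot.hand_in(): hands the job in, once; it reports no verdict.
The state is a dict: "t": time; "qpos": joint angles; "qvel": joint speeds; "effort": joint torques, N m; "position": TCP position; "ee_rot": TCP orientation; "ft_force": force on the tool from outside, world axes, zero at the start; "ft_torque": the same for the moment, N m; "opening": finger opening in m.
Only numpy, scipy, OpenCV 4.12 (cv2) and the standard library are available. Lean on these libraries where they do the work, as an engineer would, in place of code of your own. Each camera call takes 0.05 s, during which the arm holds its last target. There are 200 camera calls.

## Working session

There is one attempt and no reset: what is moved stays moved. The work goes in short steps, Python scripts to look and compute and a shell command to move; the robot and the scene stay as the last step left them, time stands still between calls to the robot, and variables do not carry over. Pictures are saved under pics/ and viewed, about 8 in all and at most 12, crops included, and the job is handed in when it is done.

```bash
mkdir -p pics; ls
python3 - <<'E'
from cell import bot,optics
import cv2,numpy as np
s=bot.state();print(s)
for n in("top","scene"):
    im=optics.capture(n);cv2.imwrite(f"pics/{n}0.png",im[:,:,::-1])
    c=optics.get_calibration(n);print(n,c['fx'],c['fy'],c['cx'],c['cy'],np.round(c['cam_to_world'],4).tolist())
E
```

```text
pics
{'t': 0.0, 'qpos': array([ 1.287492  ,  0.61592286, -0.01261733,  1.42495322,  0.0081235 ,
        1.10339211, -0.04037636]), 'qvel': array([-0.0010603 ,  0.00111358, -0.00256271,  0.00055997,  0.00014499,
        0.00186189, -0.00265858]), 'effort': array([ 7.16721861e-04, -4.69203365e+01,  2.59314096e-01, -1.71030217e+01,
        1.00001352e-02,  9.57219978e-03,  1.96679929e-05]), 'position': array([ 0.16489661, -0.62792188,  0.23011779]), 'ee_rot': array([-3.11313612e+00, -4.02106161e-01,  6.20163467e-04]), 'ft_force': array([0.2792554 , 0.35748979, 0.43340699]), 'ft_torque': array([-0.04041995, -0.04252196,  0.01304178]), 'opening': 0.08588928153231906}
top 394.9611330778785 394.9611330778785 318.0571934753948 198.5154811721443 [[-0.0545, -0.9744, 0.2181, 0.1827], [-0.9985, 0.0536, -0.0099, 0.003], [-0.002, -0.2184, -0.9759, 1.2936], [0.0, 0.0, 0.0, 1.0]]
scene 519.0708788668385 519.0708788668385 317.55927525088964 190.75916846917733 [[0.2958, 0.567, -0.7688, 1.4212], [0.9551, -0.1614, 0.2484, -0.2978], [0.0168, -0.8078, -0.5893, 0.8287], [0.0, 0.0, 0.0, 1.0]]
```

View pics/top0.png

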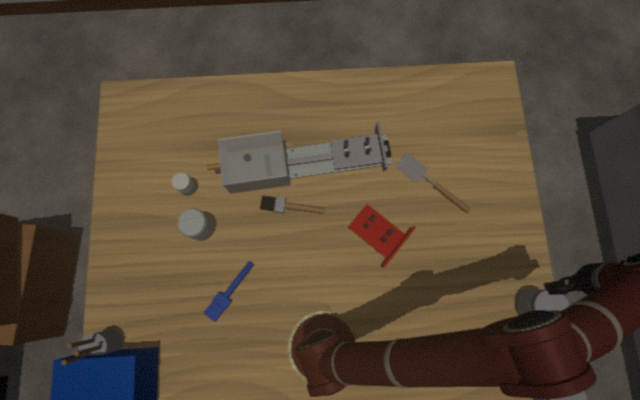

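View pics/scene0.png

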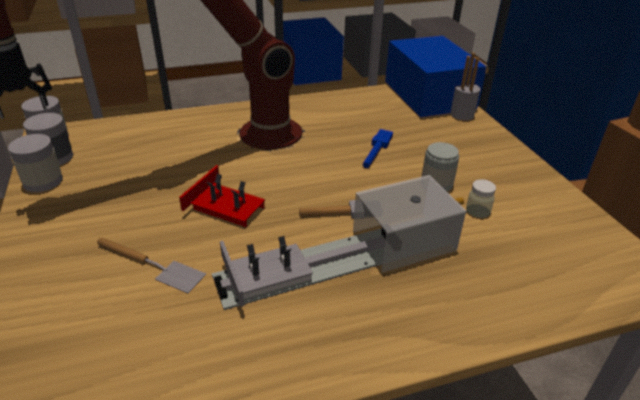

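Top picture: the bare-steel carriage is at (357,152) and the red look-alike at (380,232). The wooden brush is at (290,206), bristles left, and the blue look-alike at (228,292). I want the steel carriage and the wooden brush. Next is an enlarged crop to confirm them.

Run:
```python
import cv2
im=cv2.imread("pics/top0.png")[118:224,205:405]
im=cv2.convertScaleAbs(im,alpha=1.5,beta=10)
cv2.imwrite("pics/c1.png",cv2.resize(im,None,fx=4,fy=4,interpolation=cv2.INTER_CUBIC))
```

```text
(no output)
```

View pics/c1.png

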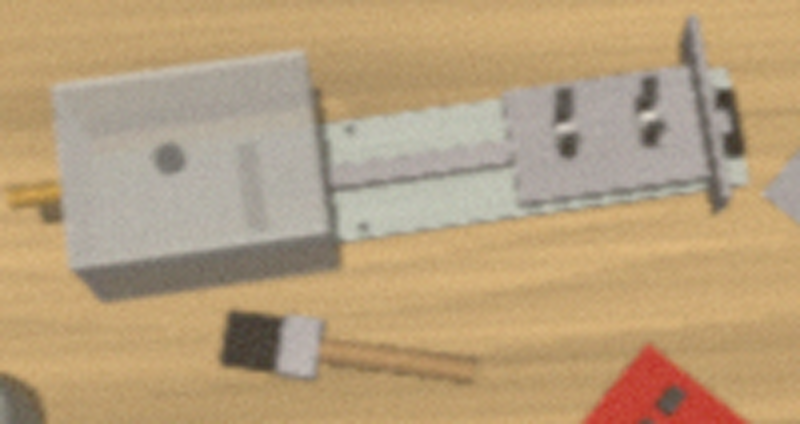

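Crop confirms: bare-steel carriage with clips at about (567,125) and (650,112) crop px, push plate at the right, and the wooden brush with its bristle end at (226,339) and handle end at (476,368).

```bash
cat > h.py <<'E'
import numpy as np
from cell import bot,optics
from scipy.spatial.transform import Rotation as R
def back(n,u,v,z,c=None):
    c=c or optics.get_calibration(n);T=np.array(c['cam_to_world'])
    d=T[:3,:3]@[(u-c['cx'])/c['fx'],(v-c['cy'])/c['fy'],1]
    return T[:3,3]+d*(z-T[2,3])/d[2]
def proj(p,c):
    T=np.array(c['cam_to_world']);q=T[:3,:3].T@(np.asarray(p)-T[:3,3]);return c['fx']*q[0]/q[2]+c['cx'],c['fy']*q[1]/q[2]+c['cy']
def go(p,yaw=None):
    "shift in rows-units total (tool axes) to p, TCP; turn to yaw of tool x (deg) pointing down"
    s=bot.state();M=R.from_rotvec(s['ee_rot']);d=M.inv().apply(np.asarray(p)-s['position'])/0.05
    print('pos',s['position'].round(4),'R',M.as_matrix().round(3).tolist(),'shift units',d.round(3),'F',s['ft_force'].round(1),'op',round(s['opening'],4),'t',s['t'])
    if yaw is not None:
        a=np.radians(yaw);x=[np.cos(a),np.sin(a),0];z=[0,0,-1];G=R.from_matrix(np.c_[x,np.cross(z,x),z])
        print('turn units',((M.inv()*G).as_rotvec()/2).round(4))
E
python3 - <<'E'
from h import *
f=lambda x,y,z:back('top',205+(x-1.5)/4,118+(y-1.5)/4,z)
P=dict(tip=(226,339,.011),hend=(476,368,.011),junc=(321,349,.011),dfl=(504,91,.034),dfr=(519,205,.034),pl=(688,18,.07),pr=(718,208,.07),c1=(567,134,.053),c2=(651,119,.053),
 rail1=(334,176,.024),rail2=(512,154,.024))
W={k:f(*v) for k,v in P.items()}
for k,v in W.items():print(k,v.round(4))
def ang(a,b):d=W[b]-W[a];return np.degrees(np.arctan2(d[1],d[0])),np.linalg.norm(d)
print('brush',ang('hend','tip'),'deckfront',ang('dfr','dfl'),'plate',ang('pr','pl'),'clips',ang('c2','c1'),'rail',ang('rail2','rail1'))
go([0,0,.2])
E
```

```text
tip [0.4667 0.1795 0.011 ]
hend [ 0.4308 -0.0264  0.011 ]
junc [0.4539 0.101  0.011 ]
dfl [ 0.663  -0.0632  0.034 ]
dfr [ 0.5621 -0.0695  0.034 ]
pl [ 0.7049 -0.2176  0.07  ]
pr [ 0.5399 -0.2275  0.07  ]
c1 [ 0.6153 -0.1119  0.053 ]
c2 [ 0.6245 -0.1823  0.053 ]
rail1 [0.5991 0.0837 0.024 ]
rail2 [ 0.6102 -0.067   0.024 ]
brush (np.float64(80.11458460435892), np.float64(0.2089650571068188)) deckfront (np.float64(3.561093256843062), np.float64(0.10106765068266202)) plate (np.float64(3.4356177271754436), np.float64(0.1652449657207668)) clips (np.float64(97.4571416138409), np.float64(0.0709946892749766)) rail (np.float64(94.22448884058092), np.float64(0.15112361751121456))
pos [ 0.1649 -0.628   0.2302] R [[0.967, 0.254, -0.001], [0.254, -0.967, 0.002], [-0.0, -0.002, -1.0]] shift units [ 1.0000e-03 -1.2985e+01  6.3500e-01] F [-0.2 -0.3 -0.6] op 0.0853 t 0.1
```

```bash
python3 -m jog '[[[1,0,0,0,0,-0.0712,60],[1,0,0,0,0,-0.0712,60],[1,0,0,0,0,-0.0712,60],[1,0,0,0,0,-0.0712,60],[1,0,0,0,0,-0.0712,60],[1,0,0,0,0,-0.0712,60],[1,0,0,0,0,-0.0712,60],[1,0,0,0,0,-0.0712,60],[1,0,0,0,0,0,60],[1,0,0,0,0,0,60],[1,0,0,0,0,0,60],[1,0,0,0,0,0,60],[1,0,0,0,0,0,60],[1,0,0,0,0,0,60]]]'; python3 -c "
from h import *
go([.442,.0376,.15],80.1)"
```

```text
t: 1.85
position: [0.4835, -0.0544, 0.2241]
ee_rot: [-2.369, -2.042, 0.004]
ft_force: [1.3, -1.0, 0.2]
opening: 0.06
pos [ 0.4835 -0.0544  0.2241] R [[0.148, 0.989, -0.011], [0.989, -0.147, 0.009], [0.007, -0.012, -1.0]] shift units [ 1.687 -1.074  1.506] F [ 1.3 -1.   0.2] op 0.06 t 1.85
turn units [-0.0061 -0.0034  0.0124]
```

```bash
python3 -m jog '[[[0.6,-0.4,0.5,-0.006,-0.003,0.012,60],[0.6,-0.4,0.5,0,0,0,60],[0.6,-0.4,0.5,0,0,0,60],[0,0,0,0,0,0,60]]]'; python3 -c "
from h import *
import cv2
go([.442,.0376,.15],80.1)
c=optics.get_calibration('wrist');im=optics.capture('wrist');cv2.imwrite('pics/w1.png',im[:,:,::-1])
print({k:(v if np.isscalar(v) else np.round(v,5).tolist()) for k,v in c.items()})
print([proj(p,c) for p in ([.442,.0376,.011],[.4308,-.0264,.011])])"
```

```text
t: 2.35
position: [0.4375, 0.0526, 0.1477]
ee_rot: [-2.394, -2.032, -0.006]
ft_force: [0.0, -0.2, 0.3]
opening: 0.0599
pos [0.4375 0.0526 0.1477] R [[0.162, 0.987, 0.002], [0.987, -0.162, 0.003], [0.003, 0.001, -1.0]] shift units [-0.282  0.137 -0.048] F [ 0.  -0.2  0.3] op 0.0599 t 2.35
turn units [ 0.0007 -0.0018  0.0048]
{'fx': 279.5915459336173, 'fy': 279.5915459336173, 'cx': 317.7889752632028, 'cy': 197.94054696450857, 'cam_to_world': [[0.98667, -0.15678, -0.0435, 0.44816], [-0.1627, -0.94811, -0.27315, 0.12374], [0.00158, 0.27659, -0.96099, 0.28954], [0.0, 0.0, 0.0, 1.0]]}
[(np.float64(324.9804189518487), np.float64(203.30509499163048)), (np.float64(323.98618086466234), np.float64(259.40661449377706))]
```

View pics/w1.png

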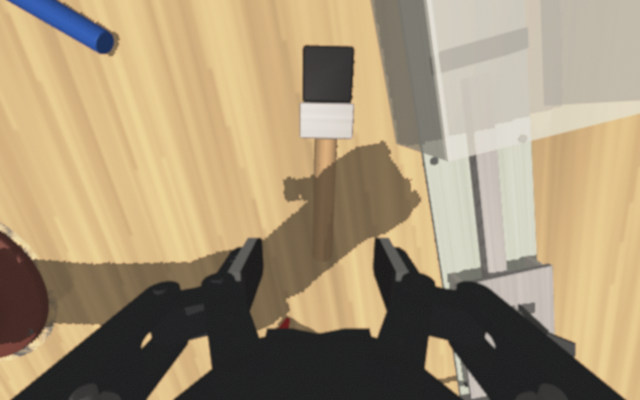

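The wrist view shows the handle running from (326,138) at the ferrule to (323,260). The top-camera estimate predicted (324,259) for the handle end, so they agree.

```bash
python3 -c "
from h import *
a=back('wrist',326,138,.011);b=back('wrist',323,260,.011);d=a-b;print(a,b,np.linalg.norm(d),np.degrees(np.arctan2(d[1],d[0])),(a+b)/2)
y=np.degrees(np.arctan2(d[1],d[0]));m=(a+b)/2
go([*m[:2],.004],y)"
```

```text
[0.45552709 0.10163607 0.011     ] [ 0.4312933  -0.02895591  0.011     ] 0.13282146788217547 79.48728012698356 [0.4434102  0.03634008 0.011     ]
pos [0.4392 0.0511 0.1484] R [[0.165, 0.986, 0.005], [0.986, -0.165, 0.003], [0.003, 0.004, -1.0]] shift units [-0.287  0.12   2.888] F [0.5 0.1 0.6] op 0.0601 t 2.4
turn units [ 0.0021 -0.0017  0.0086]
```

```bash
python3 -m jog '[[[-0.15,0.06,0.8,0.002,-0.002,0.009,60],[-0.15,0.06,0.8,0,0,0,60],[0,0,0.8,0,0,0,60],[0,0,0,0,0,0,60]]]'; python3 -c "
from h import *
go([.4434,.0363,.005],79.6)"
```

```text
t: 2.9
position: [0.4505, 0.0297, 0.0281]
ee_rot: [2.418, 1.989, 0.011]
ft_force: [-0.4, 0.2, 0.6]
opening: 0.0602
pos [0.4505 0.0297 0.0281] R [[0.193, 0.981, 0.012], [0.981, -0.193, -0.003], [-0.001, 0.013, -1.0]] shift units [ 0.103 -0.171  0.46 ] F [-0.4  0.2  0.6] op 0.0602 t 2.9
turn units [ 0.0063  0.0005 -0.0063]
```

```bash
python3 -m jog '[[[0.06,-0.09,0.2,0.006,0,-0.006,60],[0.05,-0.08,0.24,0,0,0,60],[0,0,0,0,0,0,60]]]'; python3 -c "
from h import *
go([.4434,.0363,.004],79.6)"
```

```text
t: 3.28
position: [0.447, 0.036, 0.0088]
ee_rot: [2.412, 2.005, 0.009]
ft_force: [-0.2, 0.1, -0.3]
opening: 0.0598
pos [0.447  0.036  0.0088] R [[0.183, 0.983, 0.008], [0.983, -0.183, -0.0], [0.001, 0.008, -1.0]] shift units [-0.006 -0.072  0.096] F [-0.2  0.1 -0.3] op 0.0598 t 3.275
turn units [ 0.004  -0.0005 -0.0012]
```

Close, with a firm grip of 80 N.

```bash
python3 -m jog '[[[0,-0.072,0.08,0.004,0,-0.001,50],[0,0,0,0,0,0,15],[0,0,0,0,0,0,15],[0,0,0,0,0,0,15],[0,0,0,0,0,0,15],[0,0,0,0,0,0,15]]]' 80; python3 -c "
from h import *
go([.4434,.0363,.15],79.6)"
```

```text
t: 4.03
position: [0.4448, 0.0365, 0.0071]
ee_rot: [2.412, 2.01, 0.006]
ft_force: [-0.7, -0.4, -0.7]
opening: 0.0185
pos [0.4448 0.0365 0.0071] R [[0.18, 0.984, 0.004], [0.984, -0.18, 0.001], [0.002, 0.004, -1.0]] shift units [-2.000e-03 -1.700e-02 -2.857e+00] F [-0.7 -0.4 -0.7] op 0.0185 t 4.025
turn units [ 0.0018 -0.0011  0.0002]
```

The opening is 18.5 mm, under the 22 mm diameter, so the pads hold above the axis. I'll regrip lower.

```bash
python3 -m jog '[[[0,0,0,0,0,0,40],[0,0,0,0,0,0,40],[0,0,0.06,0,0,0,40],[0,0,0.06,0,0,0,40],[0,0,0,0,0,0,40]]]' ; python3 -c "
from h import *
go([.4440,.0363,.002],79.6)"
```

```text
t: 4.65
position: [0.4453, 0.0364, 0.0007]
ee_rot: [2.412, 2.01, 0.007]
ft_force: [0.1, 0.1, 0.5]
opening: 0.0398
pos [0.4453 0.0364 0.0007] R [[0.181, 0.984, 0.005], [0.984, -0.181, 0.002], [0.002, 0.004, -1.0]] shift units [-0.008 -0.026 -0.027] F [0.1 0.1 0.5] op 0.0398 t 4.65
turn units [ 0.0021 -0.0012 -0.    ]
```

```bash
python3 -m jog '[[[0,-0.02,-0.02,0,0,0,15],[0,0,0,0,0,0,15],[0,0,0,0,0,0,15],[0,0,0,0,0,0,15],[0,0,0,0,0,0,15]]]' 80; python3 -c "
from h import *
go([.4434,.0363,.15],79.6)"
```

```text
t: 5.28
position: [0.4441, 0.0366, 0.002]
ee_rot: [2.412, 2.01, 0.007]
ft_force: [0.4, -0.1, 1.0]
opening: 0.0193
pos [0.4441 0.0366 0.002 ] R [[0.18, 0.984, 0.005], [0.984, -0.18, 0.001], [0.002, 0.004, -1.0]] shift units [-0.003 -0.    -2.96 ] F [ 0.4 -0.1  1. ] op 0.0193 t 5.275
turn units [ 0.0022 -0.0011  0.0002]
```

```bash
python3 -m jog '[[[0,0,-0.5,0,0,0,15],[0,0,-1,0,0,0,15],[0,0,-1,0,0,0,15],[0,0,-0.8,0,0,0,15],[0,0,0,0,0,0,15]]]'; python3 -c "
from h import *
go([.618,-.146,.165],94)"
```

```text
t: 5.9
position: [0.4424, 0.036, 0.1701]
ee_rot: [-2.414, -2.01, 0.0]
ft_force: [0.5, -0.5, -1.1]
opening: 0.0192
pos [0.4424 0.036  0.1701] R [[0.181, 0.984, -0.0], [0.984, -0.181, 0.0], [0.0, -0.0, -1.0]] shift units [-2.945  4.112  0.099] F [ 0.5 -0.5 -1.1] op 0.0192 t 5.9
turn units [-2.000e-04 -1.000e-04 -1.258e-01]
```

```bash
python3 -m jog '[[[-0.6,0.4,0,0,0,-0.032,15],[-0.6,0.7,0,0,0,-0.032,15],[-0.6,0.8,0,0,0,-0.032,15],[-0.6,0.8,0,0,0,-0.032,15],[-0.6,0.8,0,0,0,0,15],[0,0,0,0,0,0,15]]]'; python3 -c "
from h import *
go([.618,-.146,.165],94)"
```

```text
t: 6.65
position: [0.6072, -0.1238, 0.1578]
ee_rot: [-2.115, -2.304, 0.021]
ft_force: [-1.9, -0.4, -1.5]
opening: 0.0192
pos [ 0.6072 -0.1238  0.1578] R [[-0.085, 0.996, -0.019], [0.996, 0.085, -0.0], [0.001, -0.019, -1.0]] shift units [-0.46   0.174 -0.148] F [-1.9 -0.4 -1.5] op 0.0192 t 6.65
turn units [-0.0095 -0.0005  0.0079]
```

```bash
python3 -m jog '[[[-0.46,0.174,0,-0.009,0,0.008,15],[0,0,0,0,0,0,15],[0,0,0,0,0,0,15]]]'; python3 -c "
from h import *
import cv2
go([.618,-.146,.165],94)
c=optics.get_calibration('wrist');im=optics.capture('wrist');cv2.imwrite('pics/w2.png',cv2.resize(im[:,:,::-1],None,fx=1.25,fy=1.25,interpolation=cv2.INTER_CUBIC))
import pickle;pickle.dump(c,open('w2.pkl','wb'))
im=optics.capture('scene');cv2.imwrite('pics/s2.png',cv2.resize(im[140:330,180:480,::-1],None,fx=2.6,fy=2.6,interpolation=cv2.INTER_CUBIC))
"
```

```text
t: 7.02
position: [0.6148, -0.1461, 0.1533]
ee_rot: [-2.136, -2.292, 0.007]
ft_force: [-0.2, 0.6, -1.4]
opening: 0.0192
pos [ 0.6148 -0.1461  0.1533] R [[-0.07, 0.997, -0.009], [0.998, 0.07, 0.002], [0.003, -0.009, -1.0]] shift units [-0.002  0.061 -0.235] F [-0.2  0.6 -1.4] op 0.0192 t 7.025
turn units [-0.0043 -0.0015  0.0003]
```

View pics/w2.png

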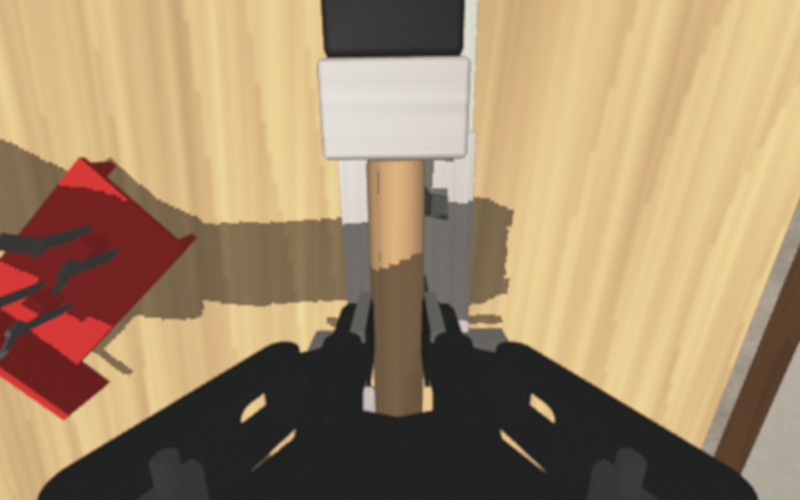

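View pics/s2.png

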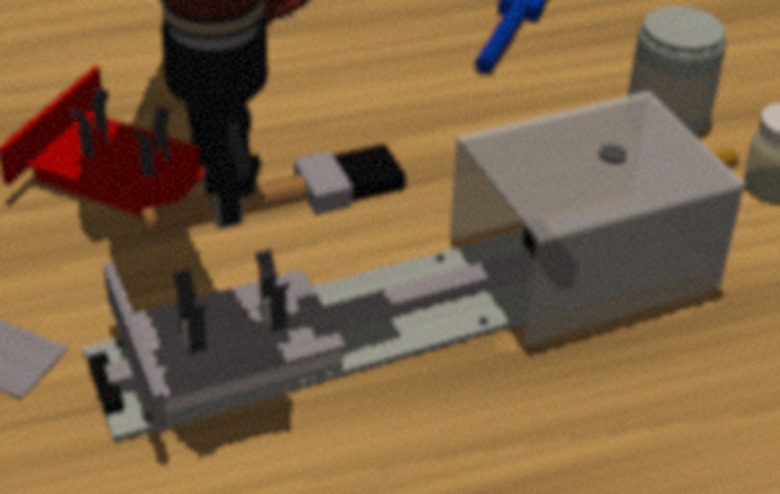

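The brush hangs level, bristles towards the hood and flat, and the carriage is below it. I'll fine-tune position and lower to just above the clip mouths.

```bash
python3 -m jog '[[[0,0.055,0.4,-0.004,-0.001,0,15],[0,0,0.5,0,0,0,15],[0,0,0.4,0,0,0,15],[0,0,0,0,0,0,15]]]'; python3 -c "
from h import *
go([.6175,-.1455,.055],93.8)"
```

```text
t: 7.62
position: [0.618, -0.1444, 0.089]
ee_rot: [2.137, 2.3, 0.003]
ft_force: [-0.2, -0.1, -1.0]
opening: 0.0191
pos [ 0.618  -0.1444  0.089 ] R [[-0.073, 0.997, 0.003], [0.997, 0.073, -0.001], [-0.001, 0.003, -1.0]] shift units [-0.02  -0.013  0.681] F [-0.2 -0.1 -1. ] op 0.0191 t 7.625
turn units [0.0015 0.0004 0.0036]
```

```bash
python3 -m jog '[[[0,0,0.2,0.001,0,0.003,15],[0,0,0.15,0,0,0,15],[0,0,0,0,0,0,15]]]'; python3 -c "
from h import *
import cv2
go([.6175,-.1455,.055],93.8)
im=optics.capture('scene');cv2.imwrite('pics/s3.png',cv2.resize(im[170:320,200:400,::-1],None,fx=4,fy=4,interpolation=cv2.INTER_CUBIC))
"
```

```text
t: 8.0
position: [0.6211, -0.1438, 0.0742]
ee_rot: [2.14, 2.29, 0.008]
ft_force: [-0.7, -0.5, -0.6]
opening: 0.019
pos [ 0.6211 -0.1438  0.0742] R [[-0.068, 0.998, 0.009], [0.998, 0.068, -0.001], [-0.002, 0.009, -1.0]] shift units [-0.028 -0.078  0.384] F [-0.7 -0.5 -0.6] op 0.019 t 8.0
turn units [0.0044 0.0009 0.0008]
```

View pics/s3.png

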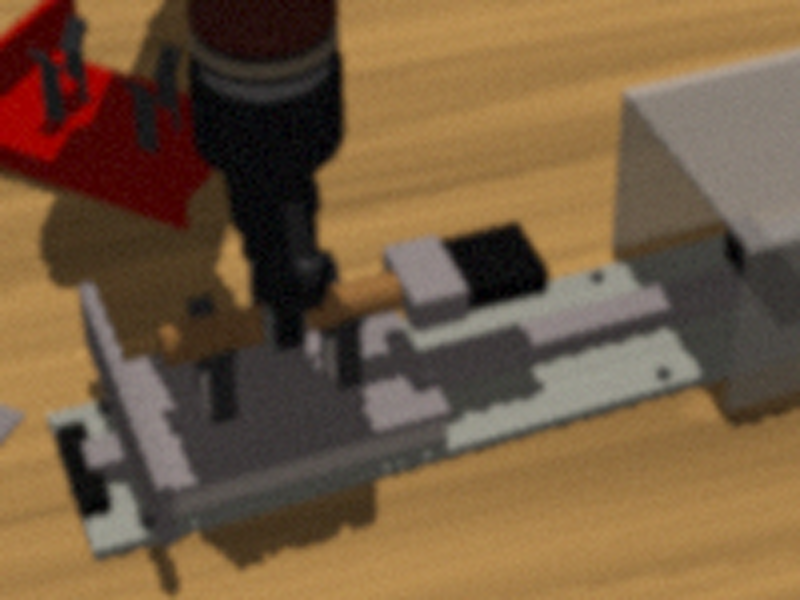

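The handle is between the leaves of both clips: far leaf at (200,305), near leaves at (220,380) and (345,350). Re-centre and press.

```bash
python3 -m jog '[[[-0.02,-0.08,0.1,0.004,0,0,15],[0,-0.02,0.15,0.001,0,0,15],[0,-0.01,0.15,0,0,0,15],[0,0,0.15,0,0,0,15]]]'; python3 -c "
from h import *
go([.6175,-.1455,.055],93.8)"
```

```text
t: 8.55
position: [0.6204, -0.1452, 0.0544]
ee_rot: [2.139, 2.288, 0.004]
ft_force: [-16.6, 0.8, 58.3]
opening: 0.0193
pos [ 0.6204 -0.1452  0.0544] R [[-0.067, 0.998, 0.009], [0.998, 0.067, -0.005], [-0.005, 0.009, -1.0]] shift units [-0.002 -0.058 -0.013] F [-16.6   0.8  58.3] op 0.0193 t 8.55
turn units [0.0043 0.0026 0.0004]
```

Bottomed at the expected height (0.0544, hard stop). I'll relax and check the force.

```bash
python3 -m jog '[[[0,-0.04,-0.02,0,0,0,15],[0,0,0,0,0,0,15]]]'; python3 -c "
from h import *
go([.6175,-.1455,.055],93.8)"
```

```text
t: 8.8
position: [0.618, -0.1454, 0.0554]
ee_rot: [2.139, 2.288, 0.004]
ft_force: [0.7, 0.4, 0.4]
opening: 0.0193
pos [ 0.618  -0.1454  0.0554] R [[-0.067, 0.998, 0.009], [0.998, 0.067, -0.005], [-0.005, 0.009, -1.0]] shift units [-0.001 -0.01   0.008] F [0.7 0.4 0.4] op 0.0193 t 8.8
turn units [0.0043 0.0027 0.0004]
```

```bash
python3 -m jog '[[[0,0,0,0,0,0,45],[0,0,0,0,0,0,45],[0,0,0,0,0,0,45],[0,0,-0.5,0,0,0,45],[0,0,-1,0,0,0,45],[0,0,-1,0,0,0,45],[0,0,0,0,0,0,45]]]'; python3 -c "
from h import *
import cv2
go([.6175,-.1455,.055],93.8)
im=optics.capture('scene');a=cv2.resize(im[190:310,200:400,::-1],None,fx=4,fy=4,interpolation=cv2.INTER_CUBIC)
cv2.imwrite('pics/s4.png',a)
"
```

```text
t: 9.68
position: [0.6134, -0.1452, 0.1788]
ee_rot: [-2.146, -2.293, 0.009]
ft_force: [0.1, 0.2, -0.3]
opening: 0.0447
pos [ 0.6134 -0.1452  0.1788] R [[-0.066, 0.998, -0.005], [0.998, 0.066, -0.003], [-0.003, -0.005, -1.0]] shift units [-0.005  0.095  2.475] F [ 0.1  0.2 -0.3] op 0.0447 t 9.675
turn units [-0.0027  0.0015  0.    ]
```

View pics/s4.png

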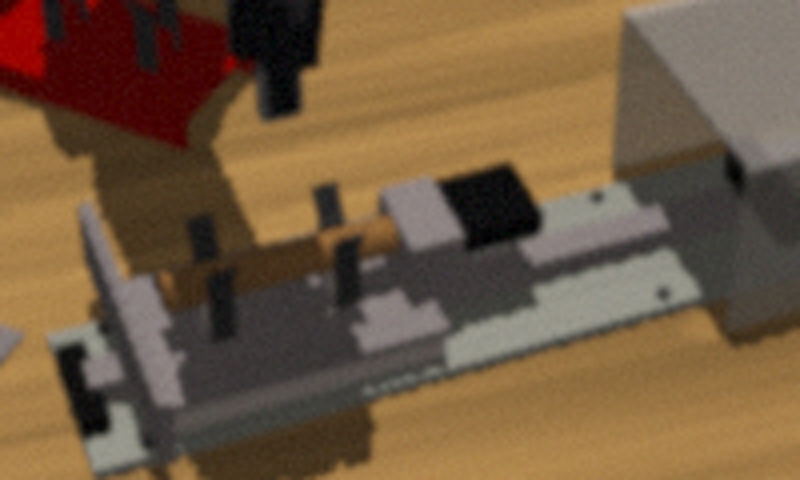

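The brush sits low in both clips, with the leaves standing above the handle on both sides at (200,235)/(220,305) and (328,205)/(345,270). Now I'll go behind the push plate with the fingers closed.

```bash
python3 -m jog '[[[-1,0.04,0,-0.002,0.001,0,0],[-1,0.04,0,0,0,0,0],[-0.8,0.02,0,0,0,0,0],[0,0,0,0,0,0,0]]]'; python3 -c "
from h import *
go([.6175+.066*.135,-.1455-.998*.135,.044],93.9)
p=back('top',205+(765)/4,118+190/4,.0);print('scraper blade',p)
print('hood front bottom right', back('top',205+340/4,118+268/4,0), 'hood front top',back('top',205+305/4,118+55/4,.119),back('top',205+332/4,118+235/4,.119))"
```

```text
t: 10.22
position: [0.6223, -0.287, 0.1684]
ee_rot: [-2.131, -2.286, 0.018]
ft_force: [0.5, 0.4, 0.1]
opening: -0.0002
pos [ 0.6223 -0.287   0.1684] R [[-0.07, 0.997, -0.02], [0.998, 0.07, 0.003], [0.004, -0.02, -1.0]] shift units [0.119 0.141 2.486] F [0.5 0.4 0.1] op -0.0002 t 10.225
turn units [-0.0098 -0.0021  0.0009]
scraper blade [ 0.57269779 -0.28339083  0.        ]
hood front bottom right [0.52388589 0.08205195 0.        ] hood front top [0.66811819 0.09566926 0.119     ] [0.51911643 0.0799202  0.119     ]
```

```bash
python3 -m jog '[[[0.06,0.07,0.8,-0.01,-0.002,0.001,0],[0.06,0.07,0.8,0,0,0,0],[0,0,0.4,0,0,0,0],[0,0,0,0,0,0,0]]]'; python3 -c "
from h import *
go([.6175+.066*.135,-.1455-.998*.135,.044],93.9)
f=lambda x,y,z:back('top',205+(x-1.5)/4,118+(y-1.5)/4,z)
for a,b,z in (((517,213),(343,240),.008),((500,99),(323,125),.008),((747,185),(343,240),.008),((512,164),(332,187),.024)):
  p,q=f(*a,z),f(*b,z);d=q-p;print(p,q,np.degrees(np.arctan2(d[1],d[0])))"
```

```text
t: 10.72
position: [0.6246, -0.2754, 0.0596]
ee_rot: [-2.134, -2.29, 0.002]
ft_force: [0.1, 0.6, 0.5]
opening: 0.0002
pos [ 0.6246 -0.2754  0.0596] R [[-0.07, 0.997, -0.009], [0.997, 0.071, 0.007], [0.008, -0.009, -1.0]] shift units [-0.1    0.033  0.31 ] F [0.1 0.6 0.5] op 0.0002 t 10.725
turn units [-0.0043 -0.0038  0.0012]
[ 0.56298666 -0.06882425  0.008     ] [0.54740059 0.0792961  0.008     ] 96.00688502329972
[ 0.66580013 -0.06066912  0.008     ] [0.65062058 0.09242292 0.008     ] 95.6625466146664
[ 0.57694856 -0.26563531  0.008     ] [0.54740059 0.0792961  0.008     ] 94.89619331378549
[ 0.60137711 -0.06644162  0.024     ] [0.58950209 0.08576286 0.024     ] 94.46118655740767
```

```bash
python3 -m jog '[[[-0.05,0.05,0.18,-0.004,-0.004,-0.011,0],[0,0.02,0.14,0,0,0,0],[0,0,0,0,0,0,0]]]'; python3 -c "
from h import *
go([.6275,-.252,.044],95.3)"
```

```text
t: 11.1
position: [0.6293, -0.2766, 0.0438]
ee_rot: [2.112, 2.324, 0.001]
ft_force: [0.3, 0.4, 0.2]
opening: 0.0001
pos [ 0.6293 -0.2766  0.0438] R [[-0.095, 0.995, 0.002], [0.995, 0.095, -0.001], [-0.001, 0.002, -1.0]] shift units [ 0.493  0.01  -0.004] F [0.3 0.4 0.2] op 0.0001 t 11.1
turn units [0.0009 0.0004 0.0014]
```

```bash
python3 -m jog '[[[0.25,-0.02,0,0,0,0,0],[0.2,-0.01,0,0,0,0,0],[0.15,0,0,0,0,0,0],[0.2,0,0,0,0,0,0],[0.2,0,0,0,0,0,0]]]'; python3 -c "
from h import *
go([.616,-.135,.044],95.3)"
```

```text
t: 11.72
position: [0.6237, -0.229, 0.0456]
ee_rot: [2.11, 2.314, -0.003]
ft_force: [1.2, -5.1, -1.6]
opening: 0.0
pos [ 0.6237 -0.229   0.0456] R [[-0.092, 0.996, 0.006], [0.996, 0.092, -0.008], [-0.009, 0.005, -1.0]] shift units [1.886 0.02  0.015] F [ 1.2 -5.1 -1.6] op 0.0 t 11.725
turn units [ 0.0027  0.0044 -0.    ]
```

Pushing at 5 N, within the 3–8 N running range. Continue.

```bash
python3 -m jog '[[[0.25,0.01,0.01,0.003,0.004,0,0],[0.25,0,0,0,0,0,0],[0.25,0,0,0,0,0,0],[0.25,0,0,0,0,0,0],[0.25,0,0,0,0,0,0],[0.25,0,0,0,0,0,0]]]'; python3 -c "
from h import *
go([.6237-.0925*(.229-.0),-.0,.044],95.3)"
```

```text
t: 12.48
position: [0.6168, -0.159, 0.0456]
ee_rot: [2.118, 2.308, -0.015]
ft_force: [-0.3, -5.0, -0.9]
opening: -0.0001
pos [ 0.6168 -0.159   0.0456] R [[-0.086, 0.996, 0.0], [0.996, 0.085, -0.013], [-0.013, -0.001, -1.0]] shift units [ 3.194 -0.012 -0.009] F [-0.3 -5.  -0.9] op -0.0001 t 12.475
turn units [-0.0004  0.0064 -0.0034]
```

```bash
python3 -m jog '[[[0.25,0,0,0,0.006,-0.003,0],[0.25,0,0,0,0,0,0],[0.25,0,0,0,0,0,0],[0.25,0,0,0,0,0,0],[0.25,0,0,0,0.004,0,0],[0.25,0,0,0,0,0,0]]]'; python3 -c "
from h import *
import cv2
go([.6237-.0925*(.229-.045),-.045,.044],95.3)
im=optics.capture('scene');cv2.imwrite('pics/s5.png',cv2.resize(im[170:310,220:480,::-1],None,fx=3,fy=3,interpolation=cv2.INTER_CUBIC))
"
```

```text
t: 13.22
position: [0.6093, -0.0821, 0.0454]
ee_rot: [-2.116, -2.315, -0.004]
ft_force: [1.5, -4.8, -1.0]
opening: 0.0001
pos [ 0.6093 -0.0821  0.0454] R [[-0.09, 0.996, -0.002], [0.996, 0.09, 0.005], [0.005, -0.001, -1.0]] shift units [0.743 0.014 0.032] F [ 1.5 -4.8 -1. ] op 0.0001 t 13.225
turn units [-0.0007 -0.0027 -0.0013]
```

View pics/s5.png

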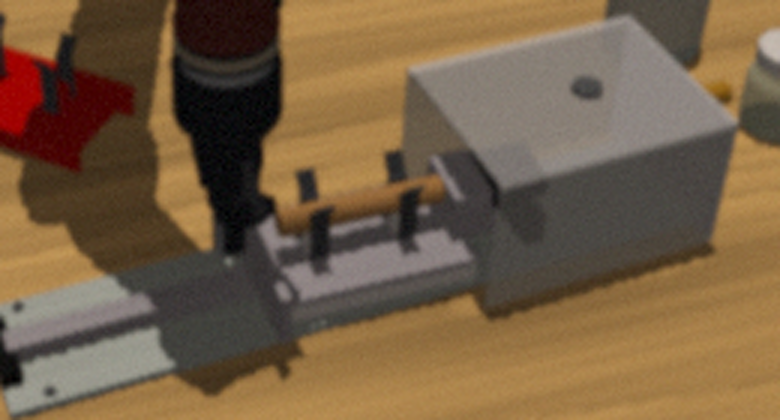

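The carriage is straight on the rail, the brush is in both clips, and the deck front is just at the hood mouth at (475,265). About 45–55 mm remain.

```bash
python3 -m jog '[[[0.25,0,0,0,-0.002,-0.001,0],[0.25,0,0,0,0,0,0],[0.2,0,0,0,0,0,0]]]'; python3 -c "
from h import *
go([.6237-.0925*(.229-.035),-.035,.044],95.3)"
```

```text
t: 13.65
position: [0.6056, -0.0447, 0.0456]
ee_rot: [-2.115, -2.32, 0.001]
ft_force: [1.0, -5.0, -1.3]
opening: -0.0
pos [ 0.6056 -0.0447  0.0456] R [[-0.092, 0.996, -0.002], [0.996, 0.092, 0.001], [0.002, -0.002, -1.0]] shift units [0.193 0.021 0.032] F [ 1.  -5.  -1.3] op -0.0 t 13.65
turn units [-0.001  -0.0008 -0.0001]
```

```bash
python3 -m jog '[[[0.15,0,0,0,0,0,0],[0.12,0,0,0,0,0,0]]]';python3 -m jog '[[[0.1,0,0,0,0,0,0]]]';python3 -m jog '[[[0.1,0,0,0,0,0,0]]]'
```

```text
t: 13.9
position: [0.6048, -0.0358, 0.0457]
ee_rot: [2.117, 2.317, -0.009]
ft_force: [3.3, -15.4, 0.7]
opening: 0.0001
t: 14.02
position: [0.6047, -0.036, 0.0457]
ee_rot: [2.118, 2.309, -0.017]
ft_force: [2.3, -10.9, 0.4]
opening: -0.0002
t: 14.15
position: [0.6047, -0.0361, 0.0458]
ee_rot: [2.119, 2.302, -0.025]
ft_force: [2.9, -10.5, 0.2]
opening: 0.0003
```

It has stopped at y≈-0.036, where the stop was predicted. One firmer push will tell a stop from a jam.

```bash
python3 -m jog '[[[0.2,0,0,0,0.012,0,0]]]';python3 -m jog '[[[0.25,0,0,0,0,0,0],[0,0,0,0,0,0,0]]]'; python3 -c "
from h import *
import cv2
go([.6,-.035,.044],95.3)
a=optics.capture('scene')[170:310,240:460,::-1]; b=optics.capture('top')[118:208,205:405,::-1]
a=cv2.resize(a,(500,318),interpolation=cv2.INTER_CUBIC);b=cv2.resize(b,(600,270),interpolation=cv2.INTER_CUBIC)
cv2.imwrite('pics/s6.png',np.vstack([np.hstack([a,np.zeros((318,100,3),np.uint8)]),b]))"
```

```text
t: 14.28
position: [0.6049, -0.0356, 0.0458]
ee_rot: [2.131, 2.302, -0.013]
ft_force: [3.8, -20.3, 0.5]
opening: -0.0001
t: 14.52
position: [0.6047, -0.0371, 0.046]
ee_rot: [2.137, 2.28, -0.033]
ft_force: [0.1, -0.3, -0.8]
opening: -0.0001
pos [ 0.6047 -0.0371  0.046 ] R [[-0.065, 0.998, -0.002], [0.998, 0.065, -0.027], [-0.027, -0.004, -1.0]] shift units [ 0.049 -0.091  0.039] F [ 0.1 -0.3 -0.8] op -0.0001 t 14.525
turn units [-0.0022  0.0132 -0.0138]
```

View pics/s6.png

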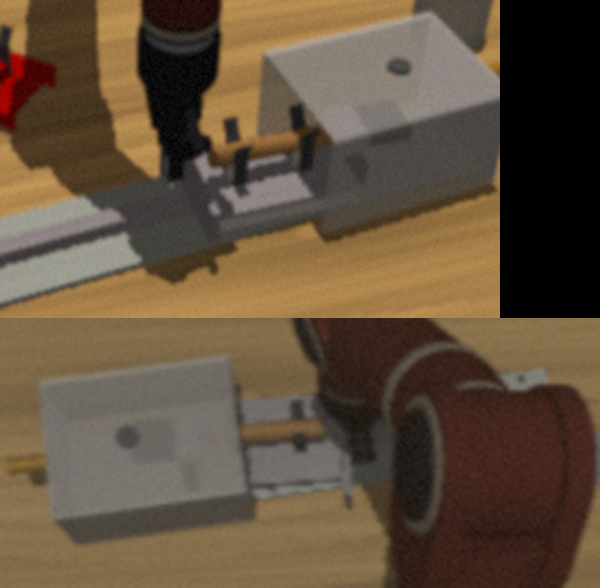

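```bash
python3 -c "
from h import *
c=optics.get_calibration('scene');t=optics.get_calibration('top')
d=np.array([-.0924,.9957,0]);l=np.array([.9957,.0924,0]);face=np.array([.6047,-.0357,0])+.011*d
for n,a,w,z in (('face-near-top',0,80,.07),('rearclip near top',53,18,.088),('frontclip near top',123,18,.088),('frontclip far top',123,-18,.088),('deckfront near',168,50,.034),('handle end',23,0,.064)):
  p=face+a*d*1e-3+w*l*1e-3+[0,0,z];u,v=proj(p,c);x,y=proj(p,t)
  print(n,'scene crop',round((u-240)*500/220),round((v-170)*318/140),'top crop',round((x-205)*3),round((y-118)*3+318))"
```

```text
face-near-top scene crop 216 209 top crop 335 358
rearclip near top scene crop 241 140 top crop 295 412
frontclip near top scene crop 306 123 top crop 230 421
frontclip far top scene crop 289 101 top crop 234 453
deckfront near scene crop 356 173 top crop 191 416
handle end scene crop 204 155 top crop 325 431
```

Projected carriage points match the picture (rear clip predicted (295,412), seen at (298,408)). Push face to hood front comes to 113 mm, exactly the home value. I'll back off and push once more 5 mm to the side, which would free a jam.

```bash
python3 -m jog '[[[-0.2,0,0,-0.002,0.013,-0.013,0],[0,0.12,0,0,0,0,0],[0.1,0,0,0,0,0,0],[0.15,0,0,0,0,0,0],[0.15,0,0,0,0,0,0]]]';python3 -m jog '[[[0.2,0,0,0,0,0,0]]]';python3 -m jog '[[[0.3,0,0,0,0.01,0,0]]]'
```

```text
t: 15.25
position: [0.6113, -0.0358, 0.0468]
ee_rot: [2.109, 2.31, -0.021]
ft_force: [1.5, -12.8, 1.4]
opening: 0.0001
t: 15.38
position: [0.6112, -0.0359, 0.047]
ee_rot: [2.108, 2.296, -0.038]
ft_force: [2.6, -18.7, 2.7]
opening: -0.0003
t: 15.5
position: [0.6111, -0.0357, 0.047]
ee_rot: [2.117, 2.288, -0.042]
ft_force: [1.3, -26.5, 3.9]
opening: -0.0
```

Same position (-0.0357) at 26 N, so this is the stop and not a jam. Now retreat straight back, rise and do a final check.

```bash
python3 -m jog '[[[-0.3,0,0,0,0.01,0,0],[-1,0,0,0,0,0,0],[-1,0,0,0,0,0,0],[0,0,-1,0,0,0,0],[0,0,-1,0,0,0,0],[-1,0,-1,0,0,0,0],[-1,0,0,0,0,0,0],[0,0,0,0,0,0,0]]]'; python3 -c "
from h import *
import cv2
go([.6,-.035,.044])
a=optics.capture('scene')[130:310,200:500,::-1]; b=optics.capture('top')[118:218,205:405,::-1]
a=cv2.resize(a,(550,330),interpolation=cv2.INTER_CUBIC);b=cv2.resize(b,(540,270),interpolation=cv2.INTER_CUBIC)
b=cv2.copyMakeBorder(b,0,0,0,10,cv2.BORDER_CONSTANT)
cv2.imwrite('pics/s7.png',np.vstack([a,b]))"
```

```text
t: 16.5
position: [0.6344, -0.2262, 0.199]
ee_rot: [-2.108, -2.328, -0.005]
ft_force: [-1.4, -0.1, 0.1]
opening: 0.0003
pos [ 0.6344 -0.2262  0.199 ] R [[-0.099, 0.995, 0.001], [0.995, 0.099, 0.003], [0.003, 0.002, -1.0]] shift units [ 3.865 -0.312  3.11 ] F [-1.4 -0.1  0.1] op 0.0003 t 16.5
```

View pics/s7.png

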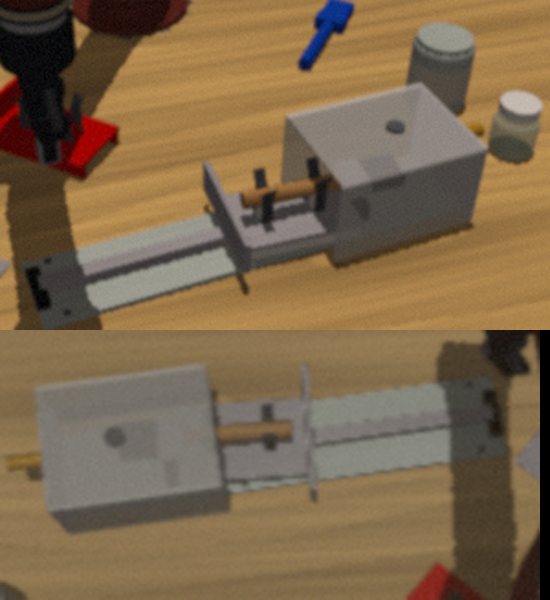

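The carriage is under the hood with its push plate at (305,430) in the top half-picture. The brush is in both clips, the other things are where they were, and the arm is clear. Handing in.

```bash
python3 -c "
from cell import bot
print(bot.hand_in(),bot.state()['t'])"
```

```text
the job is handed in; nothing more can be done
the job is handed in; nothing more can be done
```

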